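# Lay out the entrance fittings on their panel

### The job

Lay the entrance fittings out on the plywood panel as they will be mounted: the chrome hook midway between the white switch plate and the clear screw box, the brass knob squarely behind the switch plate and the black hinge squarely behind the screw box, each about 2 cm clear of it (behind is the side away from the robot), and the screwdriver centred on the lid of the screw box, lying along the box's length. Hook, knob and hinge stand or lie on their flat undersides on the panel. Leave the toggle switch, the steel hinge and the roll of tape as they are.

Things in the scene. Friction and masses are not known exactly. Their poses are not given: they have to be found in the camera images.
- panel: Pale plywood panel, fixed, 180 deep (x) by 370 wide (y) by 12 mm thick. Origin: centre of its underside; x points away from the robot (within 0.2 rad of world x), y left. Switch plate and screw box are fixed on it at panel x = -40, y = +120 and -120 mm (either way round), axes parallel to the panel's; the point midway between them is panel x = -40, y = 0.
- switch_plate: White square switch plate fixed on the panel, 86 x 86 x 10 mm, with a grey collar and a white toggle in the middle standing to 34 mm above the plate's underside. Origin: centre of its underside, on the panel's top; x points away from the robot: back edge at x = +43 mm, behind is +x.
- screw_box: Clear acrylic box of brass screws fixed on the panel, 80 deep (x) by 120 long (y), flat top of its lid 40 mm above its underside; the lid is shut, slides along y against 4 N of friction. Origin: centre of the underside, on the panel's top; x points away from the robot: back edge at x = +40 mm, behind is +x.
- toggle_tip (a point): Tip of the white toggle in the middle of the switch plate, about 32 mm above the plate's underside, leaning up to 0.35 rad to +x or -x; flips easily when touched. To be left as it is.
- hook: Chrome wall hook lying on its back plate, 64 (x) by 30 (y) by 6 mm; a 12 mm round bar rises from it and runs level along x from -16 to +24 mm at y = 0, its axis 38 mm above the underside, top at 44. Grip that bar across y. Origin: centre of the underside. Loose, about 100 g, z up; either way round will do.
- knob: Brass furniture knob standing upright: foot 40 mm in diameter, neck 20, round head 34 mm in diameter from 21 to 33 mm above the underside, top at 37. Origin: centre of the underside. Loose, about 90 g.
- black_hinge: Black plastic hinge, opened flat and lying flat: 50 mm long along x (the pin's line), 40 wide along y, leaves 6 thick, knuckle along the middle with its top at 11 mm. Origin: centre of the underside. Loose, about 40 g, z up; may be turned any way about the vertical.
- screwdriver: Short steel screwdriver lying along its x, 140 mm long: grey eight-sided handle with black rubber bands, 24 mm across flats, from x = -70 to +2 mm, blade 8 mm thick to +70 mm. Origin: middle of its length, level with the handle's underside (axis 12 mm up); balances near x = -10 mm. Loose, about 85 g; the tip may point to either end of the box.
- steel_hinge: Bare steel hinge of the same shape and size as the black one (50 x 40 mm, 11 high), lying flat; origin: centre of the underside. Loose, not part of the job.
- tape_roll: Blue roll of tape lying flat, 60 mm in diameter, 20 mm high, with a 38 mm hole. Origin: centre of its underside. Loose, not part of the job.
Not all that is in view belongs to the job. Several things look just like the hook: the one meant starts farthest to the robot's left. Leave any red look-alike of the black_hinge alone.

How it is judged:
At the end, for the whole second after the job is handed in: At rest: hook on panel midway, 15 mm each way; knob on panel behind plate, gap 5-42 mm, 15 mm sideways; black hinge on panel behind box, centre 65-112 mm from box centre, 15 mm sideways; all level to 0.15 rad; screwdriver on lid, centred 15 mm each way, along it within 0.26 rad (x of hook in the frame of panel between -0.055 and -0.025 m and y of hook in the frame of panel between -0.015 and 0.015 m and z of hook in the frame of panel between 0.009 and 0.017 m and x of knob in the frame of switch_plate between 0.068 and 0.105 m and y of knob in the frame of switch_plate between -0.015 and 0.015 m and z of knob in the frame of switch_plate between -0.003 and 0.005 m and x of black_hinge in the frame of screw_box between 0.065 and 0.112 m and y of black_hinge in the frame of screw_box between -0.015 and 0.015 m and z of black_hinge in the frame of screw_box between -0.003 and 0.005 m and x of screwdriver in the frame of screw_box between -0.015 and 0.015 m and y of screwdriver in the frame of screw_box between -0.015 and 0.015 m and z of screwdriver in the frame of screw_box between 0.037 and 0.046 m and angle between the x axis of screwdriver and the y axis of screw_box, either way round below 0.26 rad and angle between each of hook, knob, black_hinge's own z axis and vertical below 0.15 rad and linear speed of each of hook, knob, black_hinge, screwdriver below 0.02 m/s); the robot touches nothing.
It fails at once if the steel hinge is moved by more than 25 mm (distance of steel_hinge from where it was at the start of the episode above 0.025 m).
It fails at once if the roll of tape is moved by more than 25 mm (distance of tape_roll from where it was at the start of the episode above 0.025 m).
It fails at once if the toggle switch is moved (its tip by more than 8 mm) (distance of toggle_tip from where it was at the start of the episode above 0.008 m).
It also fails if it takes over 112 s, if anything falls off the work surface, if the arm or the gripper's body presses on something with over 40 N, if the wrist force passes 120 N, or if a joint passes its speed limit or range.

### The arm

A 6-joint arm with a two-finger parallel gripper is mounted at the origin on the work surface. World frame = base frame: x ahead of the robot, y to its left, z up, the work surface at z = 0. Lengths are in m, angles in rad, forces in N, time in s.
With the tool pointing down it reaches from about 0.325 to 0.775 m from the base axis. Payload 5.5 kg.
Tool frame: the origin (TCP) lies midway between the tips of the shut fingers; the grasp point (between the pads) lies 19 mm behind it; z points along the fingers, y is the line along which they close (so a half turn about z gives the same grasp; the last joint's range is limited). The gripper opens to 88 mm and grips with 3 to 60 N. Pads are 20 mm wide; open, the fingers measure 115 mm over their backs; the gripper's body (75 mm by 178 mm) begins 61 mm behind the grasp point.
Start: joints at [-1.287, 0.091, 1.231, -0, 1.82, -0.057], TCP at [0.201, -0.566, 0.223] pointing down, gripper open.
Joint ranges: [-2.87, 2.87], [-0.86, 2.18], [0.17, 2.46], [-1.51, 4.65], [0.06, 2.69], [-2.65, 2.65]. Speed limits (rad/s): [2.57, 2.57, 3.01, 3.14, 3.14, 3.14].

### API

Orientations are given as [roll, pitch, yaw] about the fixed x, y, z axes, in that order (R = Rz(yaw) Ry(pitch) Rx(roll)).
In Python, from cell import sensors, viewer, workorder gives the robot as it stands. The module is installed in compiled form; this text tells all that it offers.
- The arm moves only by the tool step_arm, never from a script. Its argument "motion" is a list of rows, each a list of 7 numbers: the shift along the tool's x, y, z in normalised numbers (1 is 75 cm), then the turn, a rotation vector about the tool's x, y, z in a scale on which 1.0 is 2 pi rad, then the closure, from 0 (fully open) to 1 (shut). A call has 1 to 8 rows; each row is the pose to reach, as a shift and turn from the pose commanded when the call began, along the tool's axes at that moment; what a row does not reach only later rows make up. A row lasts 1/10 s, in which the tool goes at most 50 mm and 8.59 degrees, less where a joint would pass 70% of its speed; a pose out of reach is approached as far as the arm can. A call with a gripper value outside its range is refused whole. The fingers move at their own pace and stop on an object; "newtons" is the grip in N (left out, the last holds). Time passes only in rows, so rows that repeat a pose let the fingers close. It gives the time, the measured TCP pose, the force, the opening and the grip force at its end, in the units of the state.
- sensors.observe(): the state, without advancing time (a new reading comes with each control period).
- viewer.read_camera(name): name is "scene" or "top"; returns a dict with "pixels" (420x560x3 uint8, red, green, blue), "K" (3x3 intrinsics, pixels), "xyz" and "attitude" of the camera in the world. Camera axes: x right, y up, looking along -z (the intrinsics and any distortion apply to the point x, -y, -z); pixel columns grow to the right and rows downward; lengths in m; the calibration is good to about 2 mm. A picture is of the moment at which its call begins. There is no depth.
- workorder.close_job(): hands the job in; it is judged then, once.
Trained networks look in the newest picture that a camera, given by its name, has taken for a name from the list of things; names that differ only in an ending like _2 or _b are one class to them, and where a whole thing is asked for, a point or a joint stands for the part that bears it (a point fixed in the world has none). Each returns a list of dicts, best first, with "confidence" (0 to 1); they miss things now and then, are a little off and sometimes report something else, mostly with a low value. They report only what shows in the picture. A call takes as long as a camera call. They do not tell look-alikes from the thing itself.
- viewer.find_in(camera, query): "position" ([x, y, z] in m, in world coordinates, good to about 4 mm: the middle of the surface that is visible of it).
- viewer.place_of(camera, query): "position" ([x, y, z] in m, in world coordinates, good to about 4 mm: a listed point, or the origin of a listed thing).
The state is a dict: "t": time; "q": joint angles; "joint_vel": joint speeds; "joint_torque": joint torques, N m; "ee_pos": TCP position; "orientation": TCP orientation; "contact_force": force on the tool from outside, world axes, zero at the start; "moment": the same for the moment, N m; "finger_gap": opening from 0.0 (shut) to 1.0 (fully open); "finger_force": force on a finger pad.
Only numpy, scipy, OpenCV 4.12 (cv2) and the standard library are available. Lean on these libraries where they do the work, as an engineer would, in place of code of your own. Each camera call takes 0.05 s, during which the arm holds its last target. There are 200 camera calls.

## Working session

There is one attempt and no reset: what is moved stays moved. The work goes in short steps, Python scripts to look and compute and a tool call to move; the robot and the scene stay as the last step left them, time stands still between calls to the robot, and variables do not carry over. Pictures are saved under pics/ and viewed, at most 14 in all, crops included, and the job is handed in when it is done.

Besides the shell and the picture viewer there is one more tool, called after "Request:" as name(argument=value, ...), one argument or row to a line, values as JSON. step_arm: Moves the arm, as the interface text tells. Its arguments: {"type":"object","properties":{"motion":{"type":"array"},"newtons":{"type":"number"}},"required":["motion"]}

```bash
mkdir -p pics; python3 - <<'E'
from cell import sensors, viewer, workorder
import cv2, numpy as np
s=sensors.observe(); print({k:np.round(v,3).tolist() for k,v in s.items()})
for c in("scene","top"):
    d=viewer.read_camera(c); cv2.imwrite(f"pics/{c}0.png",d["pixels"][...,::-1]); print(c,d["K"],d["xyz"],d["attitude"],[k for k in d])
    for q in "panel switch_plate screw_box toggle_tip hook knob black_hinge screwdriver steel_hinge tape_roll".split():
        print(q,[(np.round(r["position"],3).tolist(),round(r["confidence"],2)) for r in viewer.place_of(c,q)])
E
```

```text
{'t': 0.0, 'q': [-1.287, 0.092, 1.232, 0.0, 1.82, -0.057], 'joint_vel': [0.001, 0.002, 0.001, 0.002, 0.001, -0.001], 'joint_torque': [-0.003, -44.646, -40.645, 0.069, 0.029, -0.0], 'ee_pos': [0.2, -0.565, 0.222], 'orientation': [-3.14, -0.0, 0.341], 'contact_force': [-0.132, -0.729, 0.444], 'moment': [-0.039, -0.016, -0.013], 'finger_force': 0.0, 'finger_gap': 1.001}
scene [[410.78602499   0.         276.72805494]
 [  0.         410.78602499 207.93296139]
 [  0.           0.           1.        ]] [1.33022192 0.3271576  0.84013663] [ 0.8239737  -0.00803226  1.96927786] ['pixels', 'K', 'xyz', 'attitude']
panel [([0.558, -0.117, 0.014], 0.42)]
switch_plate [([0.555, -0.121, 0.013], 0.85)]
screw_box [([0.533, 0.116, 0.012], 0.96)]
toggle_tip []
hook [([0.402, 0.195, -0.004], 0.67), ([0.781, 0.16, -0.001], 0.59), ([0.589, 0.297, -0.003], 0.48)]
knob [([0.38, -0.297, 0.002], 0.48)]
black_hinge [([0.352, 0.373, 0.003], 0.71), ([0.588, 0.295, 0.001], 0.42)]
screwdriver [([0.471, -0.421, -0.002], 0.62)]
steel_hinge [([0.476, 0.43, 0.004], 0.68)]
tape_roll [([0.577, -0.327, -0.006], 0.79)]
top [[393.51616145   0.         286.85977582]
 [  0.         393.51616145 209.1464068 ]
 [  0.           0.           1.        ]] [ 0.41689171 -0.01935658  0.94957902] [ 0.18913427  0.0062291  -1.54341173] ['pixels', 'K', 'xyz', 'attitude']
panel [([0.585, 0.003, 0.0], 0.75)]
switch_plate [([0.558, -0.117, 0.008], 0.6)]
screw_box [([0.532, 0.118, 0.007], 0.68)]
toggle_tip [([0.565, -0.125, 0.042], 0.36)]
hook [([0.583, 0.298, -0.0], 0.87), ([0.4, 0.191, 0.0], 0.85), ([0.778, 0.164, -0.004], 0.55)]
knob [([0.381, -0.292, 0.001], 0.7)]
black_hinge [([0.372, 0.286, -0.002], 0.8)]
screwdriver [([0.47, -0.422, 0.003], 0.7), ([0.555, -0.116, 0.007], 0.5)]
steel_hinge [([0.475, 0.431, 0.001], 0.9)]
tape_roll [([0.576, -0.32, 0.003], 0.68), ([0.382, -0.29, -0.001], 0.61)]
```

View pics/top0.png

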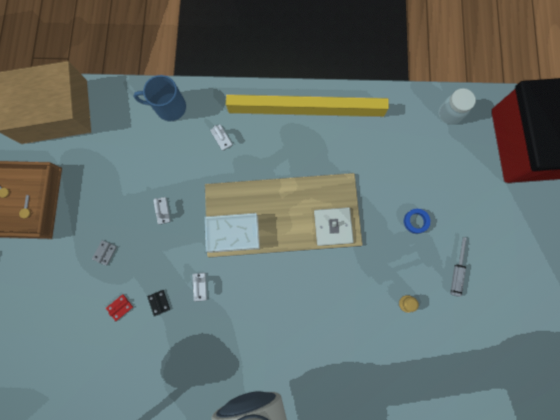

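View pics/scene0.png

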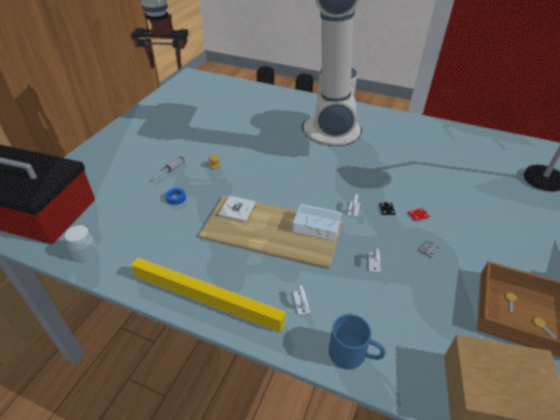

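```bash
cat > h.py <<'E'
import cv2, numpy as np
from scipy.spatial.transform import Rotation as R
def proj(d,P):
    c=(np.asarray(P,float)-d["xyz"])@R.from_euler("xyz",d["attitude"]).as_matrix()
    p=np.c_[c[:,0],-c[:,1],-c[:,2]]@np.asarray(d["K"]).T
    return p[:,:2]/p[:,2:]
def patch(d,x,y,z,w,n):   # orthophoto: up=+x, left=+y, w metres -> n px
    corners=np.float32([[0,0],[n,0],[n,n],[0,n]])
    P=[[x+w/2-v*w/n,y+w/2-u*w/n,z] for u,v in corners]
    H=cv2.getPerspectiveTransform(corners,np.float32(proj(d,P)))
    return cv2.warpPerspective(d["pixels"],H,(n,n),flags=cv2.INTER_CUBIC|cv2.WARP_INVERSE_MAP)
def collage(items,cams,name,n=200):
    rows=[np.hstack([cv2.rectangle(patch(d,*i,n),(0,0),(n-1,n-1),(255,0,0),1) for i in items]) for d in cams]
    cv2.imwrite(name,np.vstack(rows)[...,::-1])
E
python3 - <<'E'
from h import *
from cell import viewer
t,s=viewer.read_camera("top"),viewer.read_camera("scene")
it=[(.585,.297,.038,.12),(.585,.297,.006,.12),(.372,.286,.006,.1),(.380,-.294,.027,.1)]
collage(it,[t,s],"pics/a.png")
it=[(.470,-.421,.012,.2),(.58,0,.012,.4)]
collage(it,[t,s],"pics/b.png",300)
E
```

```text
(no output)
```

View pics/a.png

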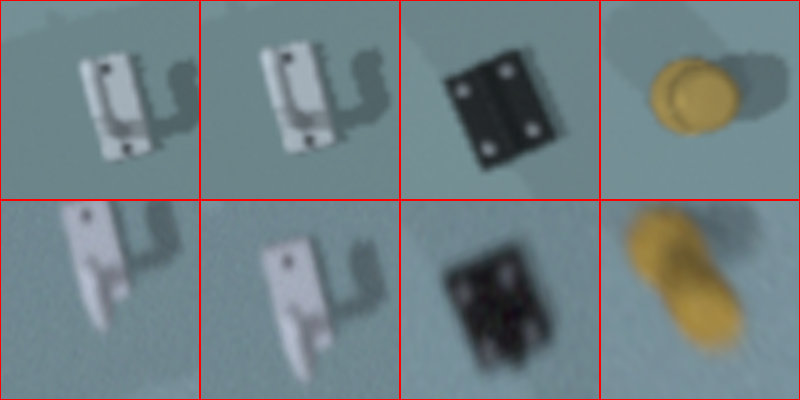

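View pics/b.png

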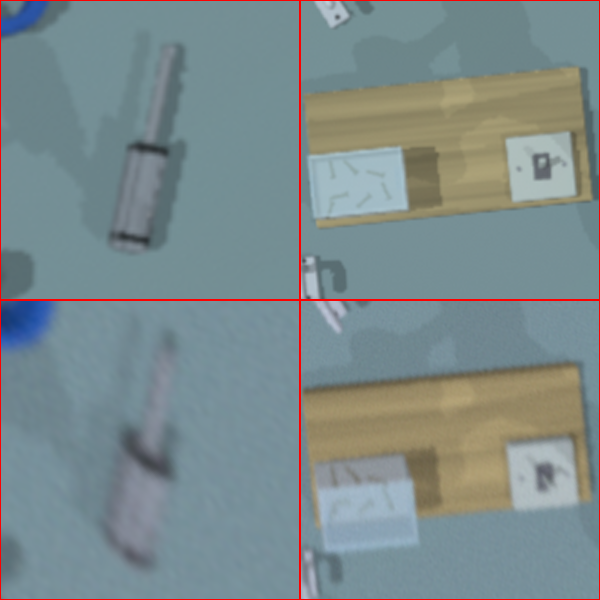

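Careful with the scale: shifts go in shares of 75 cm and turns go in shares of 2 pi rad. That gives: 0.2585 m is 0.3447, -0.1936 m is -0.2581, 0.241 rad is 0.0384.

Request:
step_arm(
  motion=[
    [0.3447,-0.2581,0.096,0,0,0.0384,0],
    [0.3447,-0.2581,0.096,0,0,0.0384,0],
    [0.3447,-0.2581,0.096,0,0,0.0384,0],
    [0.3447,-0.2581,0.096,0,0,0.0384,0],
    [0.3447,-0.2581,0.096,0,0,0.0384,0],
    [0.3447,-0.2581,0.096,0,0,0.0384,0],
    [0.3447,-0.2581,0.096,0,0,0.0384,0],
    [0.3447,-0.2581,0.096,0,0,0.0384,0],
  ],
  newtons=20,
)

```text
t: 2.0
ee_pos: [0.3808, -0.2935, 0.1497]
orientation: [-3.14, 0.0, 0.105]
contact_force: [0.2, -0.7, 0.2]
finger_gap: 1.003
finger_force: 0.0
```

```bash
cat >> h.py <<'E'
def plan(x,y,z,yaw,frm=None):  # shift and turn, tool axes, from the measured (or given) pose
    if frm is None:
        from cell import sensors
        s=sensors.observe(); frm=(s["ee_pos"],s["orientation"])
    A=R.from_euler("xyz",frm[1]); B=R.from_euler("xyz",[np.pi,0,yaw])
    print(np.round(A.inv().apply(np.subtract([x,y,z],frm[0])),4).tolist(), np.round((A.inv()*B).as_rotvec(),3).tolist())
    return [x,y,z],[np.pi,0,yaw]
E
python3 -c "
from h import *
p=plan(.379,-.296,.150,.1)
p=plan(.379,-.296,.008,.1,p)
p=plan(.379,-.296,.15,.1,p)
p=plan(.6415,-.112,.15,.1,p)
p=plan(.6415,-.112,.02,.1,p)
"
```

```text
[-0.0021, 0.0023, -0.0003] [-0.002, 0.0, 0.005]
[0.0, -0.0, 0.142] [0.0, 0.0, 0.0]
[0.0, 0.0, -0.142] [0.0, 0.0, 0.0]
[0.2796, -0.1569, -0.0] [0.0, 0.0, 0.0]
[0.0, -0.0, 0.13] [0.0, 0.0, 0.0]
```

To row units: 0.142 m is 0.1893, 0.05 m is 0.0667.

Request:
step_arm(
  motion=[
    [-0.0027,0.0027,0.0667,0,0,0,0],
    [-0.0027,0.0027,0.1267,0,0,0,0],
    [-0.0027,0.0027,0.1667,0,0,0,0],
    [-0.0027,0.0027,0.1893,0,0,0,0],
    [-0.0027,0.0027,0.1893,0,0,0,1],
    [-0.0027,0.0027,0.1893,0,0,0,1],
    [-0.0027,0.0027,0.1893,0,0,0,1],
    [-0.0027,0.0027,0.1893,0,0,0,1],
  ],
)

```text
t: 2.8
ee_pos: [0.3784, -0.2998, 0.0105]
orientation: [3.139, -0.002, 0.1]
contact_force: [-0.5, -0.3, 0.2]
finger_gap: 0.679
finger_force: 0.0
```

To row units: -0.142 m is -0.1893, -0.1 m is -0.1333.

Request:
step_arm(
  motion=[
    [0,0,0,0,0,0,1],
    [0,0,0,0,0,0,1],
    [0,0,0,0,0,0,1],
    [0,0,-0.0267,0,0,0,1],
    [0,0,-0.08,0,0,0,1],
    [0,0,-0.1333,0,0,0,1],
    [0,0,-0.1893,0,0,0,1],
    [0,0,-0.1893,0,0,0,1],
  ],
)

```text
t: 3.6
ee_pos: [0.3797, -0.3006, 0.1577]
orientation: [3.133, -0.007, 0.1]
contact_force: [0.3, 0.5, -0.1]
finger_gap: 0.373
finger_force: 20.0
```

To row units: 0.279 m is 0.372, -0.16 m is -0.2133.

Request:
step_arm(
  motion=[
    [0.372,-0.2133,0,0,0,0,1],
    [0.372,-0.2133,0,0,0,0,1],
    [0.372,-0.2133,0,0,0,0,1],
    [0.372,-0.2133,0,0,0,0,1],
    [0.372,-0.2133,0,0,0,0,1],
    [0.372,-0.2133,0,0,0,0,1],
    [0.372,-0.2133,0,0,0,0,1],
    [0.372,-0.2133,0,0,0,0,1],
  ],
)

```text
t: 4.4
ee_pos: [0.6406, -0.1091, 0.1479]
orientation: [-3.14, 0.003, 0.104]
contact_force: [-1.0, -0.2, -2.0]
finger_gap: 0.373
finger_force: 20.0
```

```bash
python3 -c "
from h import *
from cell import sensors,viewer
s=sensors.observe();print(s['ee_pos'],s['orientation'],s['finger_gap'])
collage([(.58,0,.012,.4),(.6415,-.112,.155,.15)],[viewer.read_camera('top'),viewer.read_camera('scene')],'pics/c.png',300)
plan(.642,-.112,.022,.1)
p=plan(.642,-.112,.022,.1)
p=plan(.642,-.112,.15,.1,p)
p=plan(.368,.285,.15,.405,p)
p=plan(.368,.285,.003,.405,p)
"
```

```text
[ 0.64055965 -0.10913183  0.14787159] [-3.13996147e+00  2.80106457e-03  1.03574980e-01] 0.37339516402849576
[0.0035, 0.0007, 0.127] [-0.0, 0.003, 0.001]
[0.0035, 0.0007, 0.127] [-0.0, 0.003, 0.001]
[0.0, 0.0, -0.128] [0.0, 0.0, 0.0]
[-0.233, -0.4224, -0.0] [0.0, 0.0, -0.305]
[0.0, -0.0, 0.147] [0.0, 0.0, 0.0]
```

View pics/c.png

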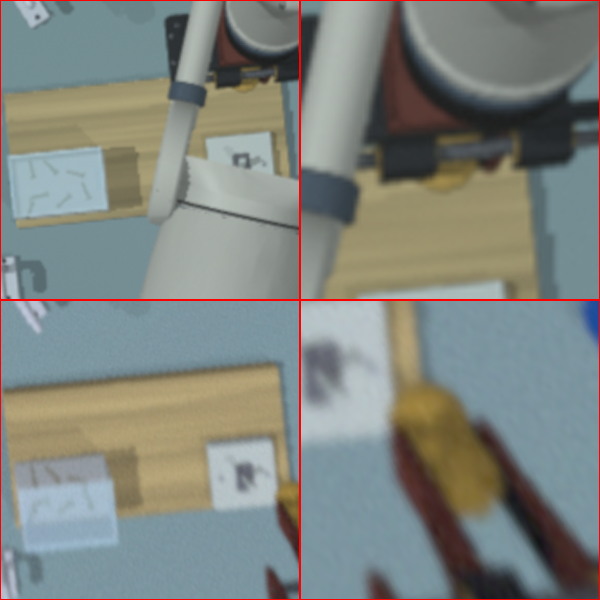

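Top and scene crops show the knob held between the fingers above the area behind the plate (knob at about (245,85) in the left crop), and panel free below. Lower it.

To row units: 0.128 m is 0.1707, 0.003 m is 0.004.

Request:
step_arm(
  motion=[
    [0.004,0.0013,0.0533,0,0,0,1],
    [0.004,0.0013,0.1067,0,0,0,1],
    [0.004,0.0013,0.14,0,0,0,1],
    [0.004,0.0013,0.1573,0,0,0,1],
    [0.004,0.0013,0.1653,0,0,0,1],
    [0.004,0.0013,0.1707,0,0,0,1],
    [0.004,0.0013,0.1707,0,0,0,1],
    [0.004,0.0013,0.1707,0,0,0,1],
  ],
)

```text
t: 5.3
ee_pos: [0.6433, -0.1128, 0.0244]
orientation: [3.141, -0.002, 0.1]
contact_force: [0.2, -0.5, -1.3]
finger_gap: 0.375
finger_force: 20.0
```

To row units: -0.13 m is -0.1733, -0.1 m is -0.1333.

Request:
step_arm(
  motion=[
    [0,0,0,0,0,0,0.2],
    [0,0,0,0,0,0,0.2],
    [0,0,0,0,0,0,0.2],
    [0,0,0,0,0,0,0.2],
    [0,0,-0.0267,0,0,0,0.2],
    [0,0,-0.08,0,0,0,0.25],
    [0,0,-0.1333,0,0,0,0.25],
    [0,0,-0.1733,0,0,0,0.25],
  ],
)

```text
t: 6.1
ee_pos: [0.6429, -0.1126, 0.1558]
orientation: [3.141, -0.003, 0.1]
contact_force: [1.2, -1.0, 0.4]
finger_gap: 0.75
finger_force: 0.0
```

To row units: -0.4224 m is -0.5632, -0.233 m is -0.3107, -0.305 rad is -0.0485.

Request:
step_arm(
  motion=[
    [-0.3107,-0.5632,0,0,0,-0.0485,0.27],
    [-0.3107,-0.5632,0,0,0,-0.0485,0.27],
    [-0.3107,-0.5632,0,0,0,-0.0485,0.27],
    [-0.3107,-0.5632,0,0,0,-0.0485,0.27],
    [-0.3107,-0.5632,0,0,0,-0.0485,0.27],
    [-0.3107,-0.5632,0,0,0,-0.0485,0.27],
    [-0.3107,-0.5632,0,0,0,-0.0485,0.27],
    [-0.3107,-0.5632,0,0,0,-0.0485,0.27],
  ],
)

```text
t: 6.9
ee_pos: [0.4139, 0.2181, 0.153]
orientation: [-3.142, -0.001, 0.404]
contact_force: [0.1, 0.9, -0.3]
finger_gap: 0.73
finger_force: 0.0
```

```bash
python3 -c "
from h import *
from cell import sensors,viewer
t,s=viewer.read_camera('top'),viewer.read_camera('scene')
for d in('top','scene'):
  print([np.round(r['position'],3) for r in viewer.place_of(d,'knob')])
collage([(.642,-.112,.039,.2),(.642,-.112,.012,.2)],[t,s],'pics/d.png',300)
plan(.368,.285,.15,.405)
"
```

```text
[array([ 0.65 , -0.109,  0.012])]
[array([ 0.647, -0.117,  0.015])]
[-0.0163, -0.0806, 0.0029] [0.0, -0.001, 0.003]
```

View pics/d.png

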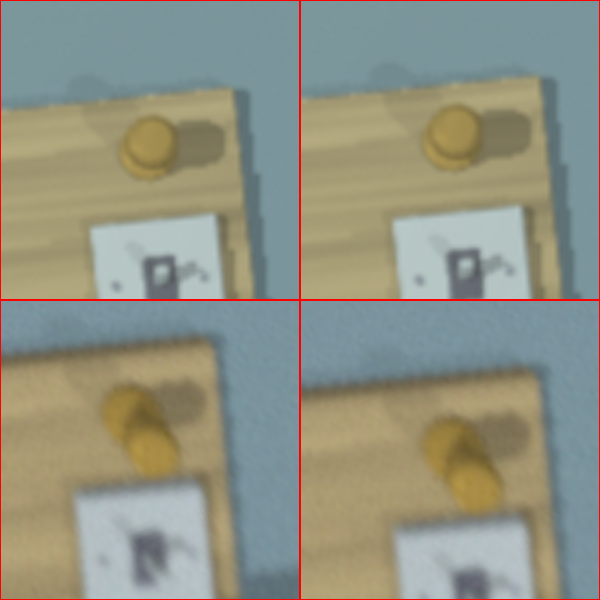

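The knob stands upright behind the plate (head at ~(150,143) in the top-left crop, about 20 mm from the plate's edge). Now the black hinge.

Request:
step_arm(
  motion=[
    [-0.0213,-0.1075,0,0,0,0,0.27],
    [-0.0213,-0.1075,0,0,0,0,0.27],
    [-0.0213,-0.1075,0.0533,0,0,0,0.27],
    [-0.0213,-0.1075,0.1133,0,0,0,0.27],
    [-0.0213,-0.1075,0.16,0,0,0,0.27],
    [-0.0213,-0.1075,0.1867,0,0,0,0.27],
    [-0.0213,-0.1075,0.1933,0,0,0,0.27],
    [-0.0213,-0.1075,0.196,0,0,0,0.27],
  ],
)

```text
t: 7.9
ee_pos: [0.3696, 0.2835, 0.0054]
orientation: [3.141, 0.001, 0.403]
contact_force: [0.3, 0.9, -0.4]
finger_gap: 0.726
finger_force: 0.0
```

Request:
step_arm(
  motion=[
    [0,0,0,0,0,0,0.27],
    [0,0,0,0,0,0,0.27],
  ],
)

```text
t: 8.1
ee_pos: [0.3701, 0.2849, 0.0074]
orientation: [-3.141, -0.003, 0.404]
contact_force: [0.2, -0.2, -0.5]
finger_gap: 0.726
finger_force: 0.0
```

To row units: 0.003 m is 0.004, 0.002 m is 0.0027.

Request:
step_arm(
  motion=[
    [0,0,0.0027,0,0,0,0.27],
    [0,0,0.004,0,0,0,0.27],
    [0,0,0.004,0,0,0,1],
    [0,0,0.004,0,0,0,1],
    [0,0,0.004,0,0,0,1],
    [0,0,0.004,0,0,0,1],
    [0,0,0.004,0,0,0,1],
    [0,0,0.004,0,0,0,1],
  ],
  newtons=12,
)

```text
t: 8.9
ee_pos: [0.3688, 0.2846, 0.0027]
orientation: [-3.141, -0.0, 0.405]
contact_force: [-0.2, 0.6, 0.1]
finger_gap: 0.454
finger_force: 12.0
```

To row units: -0.145 m is -0.1933, -0.11 m is -0.1467.

Request:
step_arm(
  motion=[
    [0,0,0,0,0,0,1],
    [0,0,0,0,0,0,1],
    [0,0,-0.0133,0,0,0,1],
    [0,0,-0.04,0,0,0,1],
    [0,0,-0.0933,0,0,0,1],
    [0,0,-0.1467,0,0,0,1],
    [0,0,-0.1933,0,0,0,1],
    [0,0,-0.1933,0,0,0,1],
  ],
)

```text
t: 9.7
ee_pos: [0.371, 0.2858, 0.1546]
orientation: [-3.14, -0.01, 0.405]
contact_force: [0.7, 0.6, -0.5]
finger_gap: 0.453
finger_force: 12.0
```

```bash
python3 -c "
from h import *
from cell import sensors,viewer
t,s=viewer.read_camera('top'),viewer.read_camera('scene')
collage([(.368,.285,.14,.15),(.368,.285,.0,.3)],[t,s],'pics/e.png',300)
p=plan(.6195,.127,.15,.1)
"
```

```text
[0.1679, 0.2435, -0.0009] [-0.001, -0.002, 0.305]
```

View pics/e.png

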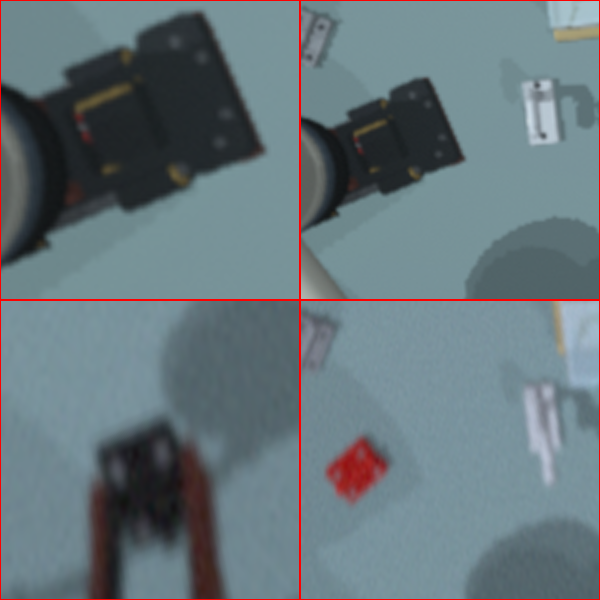

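The hinge hangs level between the fingers; red hinge untouched. Carry it to the panel.

To row units: 0.2435 m is 0.3247, 0.168 m is 0.224, 0.305 rad is 0.0485.

Request:
step_arm(
  motion=[
    [0.224,0.3247,0,0,0,0.0485,1],
    [0.224,0.3247,0,0,0,0.0485,1],
    [0.224,0.3247,0,0,0,0.0485,1],
    [0.224,0.3247,0,0,0,0.0485,1],
    [0.224,0.3247,0,0,0,0.0485,1],
    [0.224,0.3247,0,0,0,0.0485,1],
    [0.224,0.3247,0,0,0,0.0485,1],
    [0.224,0.3247,0,0,0,0.0485,1],
  ],
)

```text
t: 10.6
ee_pos: [0.6185, 0.126, 0.1443]
orientation: [-3.142, 0.006, 0.098]
contact_force: [0.0, 0.4, 0.7]
finger_gap: 0.453
finger_force: 12.0
```

```bash
python3 -c "
from h import *
p=plan(.6195,.127,.016,.1)
"
```

```text
[0.0018, -0.0009, 0.1283] [-0.0, 0.006, -0.002]
```

To row units: 0.128 m is 0.1707, 0.126 m is 0.168.

Request:
step_arm(
  motion=[
    [0.0013,0,0.0533,0,0,0,1],
    [0.0013,0,0.1067,0,0,0,1],
    [0.0013,0,0.14,0,0,0,1],
    [0.0013,0,0.1573,0,0,0,1],
    [0.0013,0,0.1653,0,0,0,1],
    [0.0013,0,0.168,0,0,0,1],
    [0.0013,0,0.1707,0,0,0,1],
    [0.0013,0,0.1707,0,0,0,1],
  ],
)

```text
t: 11.4
ee_pos: [0.6209, 0.1272, 0.0212]
orientation: [-3.141, -0.002, 0.1]
contact_force: [-0.6, 0.0, -1.5]
finger_gap: 0.452
finger_force: 12.0
```

To row units: 0.002 m is 0.0027, 0.001 m is 0.0013.

Request:
step_arm(
  motion=[
    [0,0,0.0013,0,0,0,1],
    [0,0,0.0027,0,0,0,1],
    [0,0,0.0027,0,0,0,1],
  ],
)

```text
t: 11.7
ee_pos: [0.6202, 0.1269, 0.0177]
orientation: [3.142, -0.0, 0.1]
contact_force: [0.0, 0.4, -0.6]
finger_gap: 0.453
finger_force: 12.0
```

To row units: 0.002 m is 0.0027, 0.001 m is 0.0013.

Request:
step_arm(
  motion=[
    [0,0,0.0013,0,0,0,1],
    [0,0,0.0027,0,0,0,1],
    [0,0,0.0027,0,0,0,1],
  ],
)

```text
t: 12.0
ee_pos: [0.62, 0.1269, 0.0153]
orientation: [3.142, 0.001, 0.1]
contact_force: [0.5, -0.2, -0.3]
finger_gap: 0.449
finger_force: 12.0
```

Request:
step_arm(
  motion=[
    [0,0,0,0,0,0,0.35],
    [0,0,0,0,0,0,0.35],
    [0,0,0,0,0,0,0.35],
    [0,0,-0.0067,0,0,0,0.35],
    [0,0,-0.0267,0,0,0,0.35],
    [0,0,-0.08,0,0,0,0.35],
    [0,0,-0.1333,0,0,0,0.35],
    [0,0,-0.176,0,0,0,0.35],
  ],
)

```text
t: 12.8
ee_pos: [0.6207, 0.1271, 0.1521]
orientation: [-3.141, -0.004, 0.1]
contact_force: [0.5, 0.0, -0.0]
finger_gap: 0.647
finger_force: 0.0
```

```bash
python3 -c "
from h import *
p=plan(.587,.298,.15,.268)
p=plan(.587,.298,.019,.268,p)
"
```

```text
[-0.0165, -0.1735, 0.0021] [0.0, -0.004, -0.168]
[0.0, -0.0, 0.131] [0.0, 0.0, 0.0]
```

Move over the hook, and look at the hinge's placing and the hook's bar on the way.

To row units: -0.1735 m is -0.2313, -0.0165 m is -0.022, -0.168 rad is -0.0267.

Request:
step_arm(
  motion=[
    [-0.022,-0.2313,0,0,0,-0.0267,0.4],
    [-0.022,-0.2313,0,0,0,-0.0267,0.4],
    [-0.022,-0.2313,0,0,0,-0.0267,0.4],
    [-0.022,-0.2313,0,0,0,-0.0267,0.4],
    [-0.022,-0.2313,0,0,0,-0.0267,0.4],
    [-0.022,-0.2313,0,0,0,-0.0267,0.4],
  ],
  newtons=20,
)

```text
t: 13.4
ee_pos: [0.5866, 0.298, 0.1488]
orientation: [3.141, -0.001, 0.269]
contact_force: [0.1, -0.6, 0.3]
finger_gap: 0.599
finger_force: 0.0
```

```bash
python3 -c "
from h import *
from cell import sensors,viewer
t,s=viewer.read_camera('top'),viewer.read_camera('scene')
collage([(.6195,.127,.018,.2),(.587,.298,.038,.15)],[t,s],'pics/f.png',300)
p=plan(.587,.298,.019,.268)
"
```

```text
[0.0002, -0.0013, 0.1294] [0.0, -0.001, -0.002]
```

View pics/f.png

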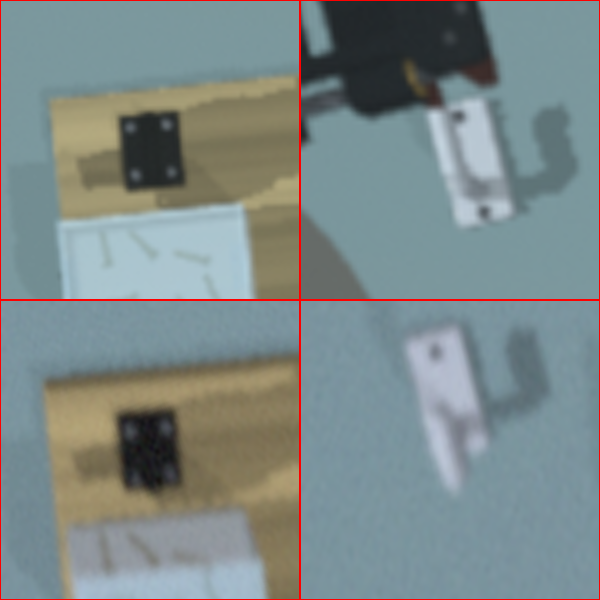

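The hinge lies flat, ~18 mm behind the box (top crop (152,150)). The hook is untouched under the gripper, bar end at scene crop (453,490), consistent with its estimated pose.

To row units: 0.129 m is 0.172, 0.11 m is 0.1467.

Request:
step_arm(
  motion=[
    [0,-0.0013,0.0533,0,0,0,0.4],
    [0,-0.0013,0.1067,0,0,0,0.4],
    [0,-0.0013,0.1467,0,0,0,0.4],
    [0,-0.0013,0.172,0,0,0,0.4],
    [0,-0.0013,0.172,0,0,0,1],
    [0,-0.0013,0.172,0,0,0,1],
    [0,-0.0013,0.172,0,0,0,1],
    [0,-0.0013,0.172,0,0,0,1],
  ],
  newtons=20,
)

```text
t: 14.3
ee_pos: [0.5874, 0.2991, 0.021]
orientation: [-3.141, -0.003, 0.267]
contact_force: [0.3, 0.9, 0.6]
finger_gap: 0.273
finger_force: 0.0
```

Request:
step_arm(
  motion=[
    [0,0,0,0,0,0,1],
    [0,0,0,0,0,0,1],
    [0,0,0,0,0,0,1],
  ],
)

```text
t: 14.6
ee_pos: [0.5867, 0.2991, 0.0198]
orientation: [-3.142, -0.002, 0.268]
contact_force: [1.2, -1.1, 2.9]
finger_gap: 0.133
finger_force: 20.0
```

Request:
step_arm(
  motion=[
    [0,0,-0.0267,0,0,0,1],
    [0,0,-0.08,0,0,0,1],
    [0,0,-0.1333,0,0,0,1],
    [0,0,-0.1733,0,0,0,1],
    [0,0,-0.1733,0,0,0,1],
  ],
)

```text
t: 15.1
ee_pos: [0.5881, 0.2999, 0.155]
orientation: [-3.14, -0.009, 0.268]
contact_force: [0.7, -0.5, -0.9]
finger_gap: 0.129
finger_force: 20.0
```

```bash
python3 -c "
from h import *
from cell import viewer
p=plan(.545,-.001,.15,.1)
for c in('top','scene'):
  viewer.read_camera(c)
  print([np.round(r['position'],3) for r in viewer.place_of(c,'hook')])
"
```

```text
[-0.1213, 0.2788, 0.0034] [-0.002, -0.009, 0.168]
[array([ 0.778,  0.167, -0.002]), array([0.585, 0.302, 0.137])]
[array([ 0.779,  0.16 , -0.002]), array([0.59 , 0.3  , 0.129]), array([ 0.405,  0.194, -0.001])]
```

Held, with the hook's origin under the TCP.

To row units: 0.279 m is 0.372, -0.121 m is -0.1613, 0.168 rad is 0.0267.

Request:
step_arm(
  motion=[
    [-0.1613,0.372,0,0,0,0.0267,1],
    [-0.1613,0.372,0,0,0,0.0267,1],
    [-0.1613,0.372,0,0,0,0.0267,1],
    [-0.1613,0.372,0,0,0,0.0267,1],
    [-0.1613,0.372,0,0,0,0.0267,1],
    [-0.1613,0.372,0,0,0,0.0267,1],
    [-0.1613,0.372,0,0,0,0.0267,1],
    [-0.1613,0.372,0,0,0,0.0267,1],
  ],
)

```text
t: 16.1
ee_pos: [0.5424, -0.0033, 0.1466]
orientation: [-3.141, 0.003, 0.097]
contact_force: [-0.4, 0.2, -1.0]
finger_gap: 0.129
finger_force: 20.0
```

```bash
python3 -c "
from h import *
p=plan(.545,-.001,.032,.1)
"
```

```text
[0.0032, -0.0019, 0.1145] [-0.001, 0.003, -0.003]
```

Request:
step_arm(
  motion=[
    [0.0027,-0.0013,0.0533,0,0,0,1],
    [0.0027,-0.0013,0.1067,0,0,0,1],
    [0.0027,-0.0013,0.1333,0,0,0,1],
    [0.0027,-0.0013,0.1467,0,0,0,1],
    [0.0027,-0.0013,0.152,0,0,0,1],
    [0.0027,-0.0013,0.1533,0,0,0,1],
    [0.0027,-0.0013,0.1533,0,0,0,1],
    [0.0027,-0.0013,0.1533,0,0,0,1],
  ],
)

```text
t: 16.9
ee_pos: [0.5461, -0.0009, 0.0352]
orientation: [3.141, -0.002, 0.1]
contact_force: [-0.4, 0.5, -1.2]
finger_gap: 0.129
finger_force: 20.0
```

To row units: 0.002 m is 0.0027, 0.001 m is 0.0013.

Request:
step_arm(
  motion=[
    [0,0,0.0013,0,0,0,1],
    [0,0,0.0027,0,0,0,1],
    [0,0,0.0027,0,0,0,1],
  ],
)

```text
t: 17.2
ee_pos: [0.5454, -0.0011, 0.0319]
orientation: [3.141, -0.001, 0.1]
contact_force: [0.6, 0.3, -0.5]
finger_gap: 0.13
finger_force: 20.0
```

To row units: -0.04 m is -0.0533, 0.001 m is 0.0013.

Request:
step_arm(
  motion=[
    [0,0,0.0013,0,0,0,1],
    [0,0,0.0013,0,0,0,1],
    [0,0,0.0013,0,0,0,0.6],
    [0,0,0.0013,0,0,0,0.6],
    [0,0,0.0013,0,0,0,0.6],
    [0,0,0.0013,0,0,0,0.6],
    [0,0,-0.0133,0,0,0,0.6],
    [0,0,-0.0533,0,0,0,0.6],
  ],
)

```text
t: 18.0
ee_pos: [0.5432, -0.0008, 0.0693]
orientation: [-3.141, 0.006, 0.1]
contact_force: [0.4, 0.1, -0.6]
finger_gap: 0.397
finger_force: 0.0
```

Request:
step_arm(
  motion=[
    [0,0,-0.0667,0,0,0,0.6],
    [0,0,-0.12,0,0,0,0.6],
    [0,0,-0.12,0,0,0,0.6],
  ],
)

```text
t: 18.3
ee_pos: [0.5481, -0.0011, 0.1704]
orientation: [3.139, -0.013, 0.1]
contact_force: [0.3, 0.6, 0.9]
finger_gap: 0.399
finger_force: 0.0
```

```bash
python3 -c "
from h import *
p=plan(.460,-.4180,.16,-.213)
"
```

```text
[-0.1294, 0.406, 0.0096] [0.0, -0.013, 0.313]
```

To row units: 0.406 m is 0.5413, -0.129 m is -0.172, 0.313 rad is 0.0498.

Request:
step_arm(
  motion=[
    [-0.172,0.5413,0,0,0,0.0498,0.4],
    [-0.172,0.5413,0,0,0,0.0498,0.4],
    [-0.172,0.5413,0,0,0,0.0498,0.4],
    [-0.172,0.5413,0,0,0,0.0498,0.4],
    [-0.172,0.5413,0,0,0,0.0498,0.4],
    [-0.172,0.5413,0,0,0,0.0498,0.4],
    [-0.172,0.5413,0,0,0,0.0498,0.4],
    [-0.172,0.5413,0,0,0,0.0498,0.4],
  ],
)

```text
t: 19.1
ee_pos: [0.4619, -0.3942, 0.1618]
orientation: [-3.142, -0.0, -0.213]
contact_force: [0.8, 0.3, -0.2]
finger_gap: 0.6
finger_force: 0.0
```

```bash
python3 -c "
from h import *
from cell import viewer
p=plan(.460,-.4180,.004,-.213)
t,s=viewer.read_camera('top'),viewer.read_camera('scene')
collage([(.58,0,.018,.4),(.47,-.421,.012,.2)],[t,s],'pics/g.png',300)
for c in('top','scene'):
  print([(q,np.round(r['position'],3)) for q in('hook','screwdriver','black_hinge','knob','screw_box','switch_plate') for r in viewer.place_of(c,q)])
"
```

```text
[0.0032, 0.0237, 0.1578] [-0.0, -0.0, -0.0]
[('hook', array([ 0.543, -0.005,  0.014])), ('hook', array([ 0.402,  0.194, -0.001])), ('hook', array([ 0.777,  0.168, -0.004])), ('screwdriver', array([ 0.468, -0.421,  0.002])), ('screwdriver', array([ 0.588,  0.003, -0.   ])), ('black_hinge', array([0.624, 0.125, 0.007])), ('black_hinge', array([0.352, 0.378, 0.004])), ('knob', array([ 0.649, -0.107,  0.01 ])), ('knob', array([0.477, 0.424, 0.002])), ('screw_box', array([0.534, 0.118, 0.008])), ('screw_box', array([0.623, 0.126, 0.011])), ('switch_plate', array([ 0.555, -0.118,  0.009]))]
[('hook', array([ 0.549, -0.003,  0.011])), ('hook', array([ 0.779,  0.16 , -0.005])), ('hook', array([ 0.405,  0.197, -0.006])), ('screwdriver', array([ 0.472, -0.42 , -0.002])), ('screwdriver', array([0.475, 0.432, 0.001])), ('black_hinge', array([0.62 , 0.133, 0.014])), ('black_hinge', array([0.352, 0.374, 0.003])), ('black_hinge', array([ 0.471, -0.419, -0.003])), ('knob', array([ 0.649, -0.115,  0.016])), ('knob', array([ 0.558, -0.119,  0.016])), ('screw_box', array([0.536, 0.119, 0.01 ])), ('switch_plate', array([ 0.556, -0.122,  0.016]))]
```

View pics/g.png

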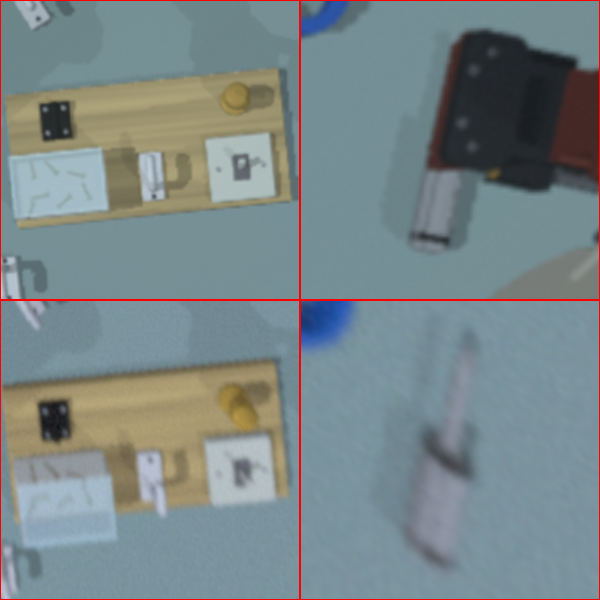

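Hook (152,177), knob (237,97) and hinge (56,121) stand properly in place; the screwdriver is where measured. Grasp it.

To row units: 0.155 m is 0.2067, 0.15 m is 0.2.

Request:
step_arm(
  motion=[
    [0.0013,0.0316,0,0,0,0,0.4],
    [0.0013,0.0316,0.0533,0,0,0,0.4],
    [0.0013,0.0316,0.1133,0,0,0,0.4],
    [0.0013,0.0316,0.16,0,0,0,0.4],
    [0.0013,0.0316,0.1867,0,0,0,0.4],
    [0.0013,0.0316,0.2,0,0,0,0.4],
    [0.0013,0.0316,0.2067,0,0,0,0.4],
    [0.0013,0.0316,0.2067,0,0,0,0.4],
  ],
)

```text
t: 20.6
ee_pos: [0.4589, -0.4159, 0.0071]
orientation: [3.141, -0.001, -0.213]
contact_force: [0.3, 0.6, 0.1]
finger_gap: 0.602
finger_force: 0.0
```

Request:
step_arm(
  motion=[
    [0,0,0,0,0,0,0.4],
    [0,0,0,0,0,0,0.4],
  ],
  newtons=25,
)

```text
t: 20.8
ee_pos: [0.4594, -0.4164, 0.0084]
orientation: [3.14, -0.002, -0.213]
contact_force: [-0.3, 0.0, -0.3]
finger_gap: 0.599
finger_force: 0.0
```

To row units: 0.004 m is 0.0053, 0.002 m is 0.0027.

Request:
step_arm(
  motion=[
    [0,0,0.0027,0,0,0,0.4],
    [0,0,0.0053,0,0,0,0.4],
    [0,0,0.0053,0,0,0,1],
    [0,0,0.0053,0,0,0,1],
    [0,0,0.0053,0,0,0,1],
    [0,0,0.0053,0,0,0,1],
    [0,0,0.0053,0,0,0,1],
    [0,0,0.0053,0,0,0,1],
  ],
  newtons=25,
)

```text
t: 21.6
ee_pos: [0.4586, -0.4158, 0.0027]
orientation: [3.142, -0.0, -0.213]
contact_force: [0.4, 0.2, -0.3]
finger_gap: 0.269
finger_force: 25.0
```

To row units: -0.17 m is -0.2267, -0.15 m is -0.2.

Request:
step_arm(
  motion=[
    [0,0,0,0,0,0,1],
    [0,0,0,0,0,0,1],
    [0,0,-0.0267,0,0,0,1],
    [0,0,-0.08,0,0,0,1],
    [0,0,-0.1333,0,0,0,1],
    [0,0,-0.2,0,0,0,1],
    [0,0,-0.2267,0,0,0,1],
    [0,0,-0.2267,0,0,0,1],
  ],
)

```text
t: 22.4
ee_pos: [0.4599, -0.417, 0.1777]
orientation: [3.137, -0.007, -0.213]
contact_force: [-0.3, 0.3, -0.8]
finger_gap: 0.269
finger_force: 25.0
```

```bash
python3 -c "
from h import *
from cell import viewer
for c in('top','scene'):
  viewer.read_camera(c)
  print([np.round(r['position'],3) for r in viewer.place_of(c,'screwdriver')])
t=.1; by=np.array([-np.sin(t),np.cos(t)])
x,y=np.array([.534,.1184])-.0125*by   # TCP, tip towards +y, grasp at driver x=-12.5
print(x,y); p=plan(x,y,.175,1.671)
"
```

```text
[array([0.586, 0.003, 0.002]), array([ 0.557, -0.117,  0.008])]
[array([ 0.472, -0.419,  0.167])]
0.5352479177080853 0.10596244793402468
[-0.0346, -0.5255, -0.0041] [-0.006, 0.0, -1.884]
```

To row units: -0.525 m is -0.7, -0.035 m is -0.0467, -1.884 rad is -0.2998.

Request:
step_arm(
  motion=[
    [-0.0467,-0.7,0,0,0,-0.2998,1],
    [-0.0467,-0.7,0,0,0,-0.2998,1],
    [-0.0467,-0.7,0,0,0,-0.2998,1],
    [-0.0467,-0.7,0,0,0,-0.2998,1],
    [-0.0467,-0.7,0,0,0,-0.2998,1],
    [-0.0467,-0.7,0,0,0,-0.2998,1],
    [-0.0467,-0.7,0,0,0,-0.2998,1],
    [-0.0467,-0.7,0,0,0,-0.2998,1],
  ],
)

```text
t: 23.4
ee_pos: [0.516, -0.018, 0.17]
orientation: [-3.138, 0.002, 0.993]
contact_force: [1.4, -0.1, -1.3]
finger_gap: 0.272
finger_force: 25.0
```

```bash
python3 -c "
from h import *
p=plan(.535,.106,.173,1.671)
"
```

```text
[0.1142, -0.0519, -0.003] [-0.004, 0.001, -0.678]
```

To row units: 0.114 m is 0.152, -0.052 m is -0.0693, -0.678 rad is -0.1079.

Request:
step_arm(
  motion=[
    [0.152,-0.0693,0,0,0,-0.1079,1],
    [0.152,-0.0693,0,0,0,-0.1079,1],
    [0.152,-0.0693,0,0,0,-0.1079,1],
    [0.152,-0.0693,0,0,0,-0.1079,1],
    [0.152,-0.0693,0,0,0,-0.1079,1],
    [0.152,-0.0693,0,0,0,-0.1079,1],
    [0.152,-0.0693,0,0,0,-0.1079,1],
    [0.152,-0.0693,0,0,0,-0.1079,1],
  ],
)

```text
t: 24.2
ee_pos: [0.5362, 0.1035, 0.1717]
orientation: [-3.14, 0.0, 1.663]
contact_force: [0.2, 0.4, -1.1]
finger_gap: 0.274
finger_force: 25.0
```

```bash
python3 -c "
from h import *
from cell import viewer
p=plan(.535,.106,.057,1.671)
t,s=viewer.read_camera('top'),viewer.read_camera('scene')
collage([(.534,.1184,.181,.2),(.534,.1184,.052,.25)],[t,s],'pics/i.png',300)
"
```

```text
[0.0026, -0.0008, 0.1147] [-0.002, 0.0, -0.008]
```

View pics/i.png

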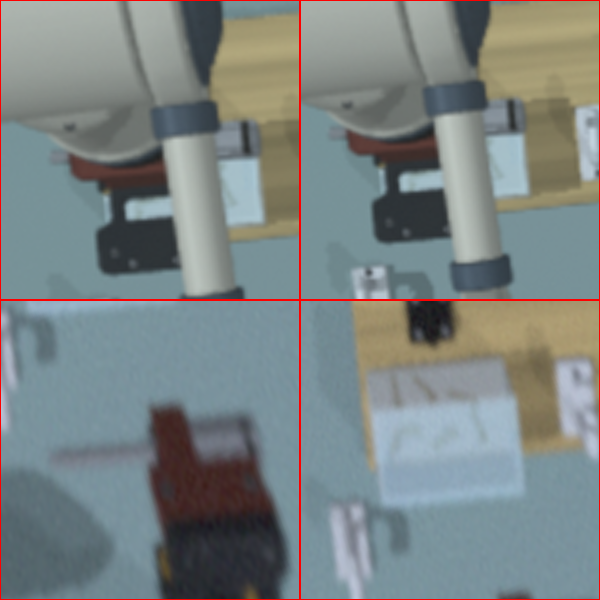

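The screwdriver, tip to the left, runs from (50,460) to (258,440) in the scene crop: centred over the box within about 3 mm. Lower it.

To row units: 0.114 m is 0.152, 0.002 m is 0.0027, -0.006 rad is -0.001.

Request:
step_arm(
  motion=[
    [0.0027,0,0.0533,0,0,-0.001,1],
    [0.0027,0,0.1067,0,0,-0.001,1],
    [0.0027,0,0.1333,0,0,-0.001,1],
    [0.0027,0,0.1467,0,0,-0.001,1],
    [0.0027,0,0.152,0,0,-0.001,1],
    [0.0027,0,0.152,0,0,-0.001,1],
    [0.0027,0,0.152,0,0,-0.001,1],
  ],
)

```text
t: 25.0
ee_pos: [0.5374, 0.1058, 0.0604]
orientation: [3.139, -0.0, 1.671]
contact_force: [0.3, 0.3, -0.9]
finger_gap: 0.268
finger_force: 25.0
```

To row units: 0.002 m is 0.0027, 0.001 m is 0.0013.

Request:
step_arm(
  motion=[
    [0,0,0.0013,0,0,0,1],
    [0,0,0.0027,0,0,0,1],
    [0,0,0.0027,0,0,0,1],
  ],
)

```text
t: 25.3
ee_pos: [0.5365, 0.1058, 0.057]
orientation: [3.141, -0.0, 1.671]
contact_force: [0.7, 0.6, -0.4]
finger_gap: 0.27
finger_force: 25.0
```

To row units: -0.002 m is -0.0027, 0.0015 m is 0.002.

Request:
step_arm(
  motion=[
    [0,-0.0027,0.0013,0,0,0,1],
    [0,-0.0027,0.002,0,0,0,1],
    [0,-0.0027,0.002,0,0,0,1],
  ],
)

```text
t: 25.6
ee_pos: [0.5342, 0.1055, 0.055]
orientation: [-3.141, -0.0, 1.671]
contact_force: [-0.1, 0.0, -1.5]
finger_gap: 0.273
finger_force: 25.0
```

To row units: -0.12 m is -0.16, -0.08 m is -0.1067.

Request:
step_arm(
  motion=[
    [0,0,0,0,0,0,0.55],
    [0,0,0,0,0,0,0.55],
    [0,0,0,0,0,0,0.55],
    [0,0,0,0,0,0,0.55],
    [0,0,-0.0133,0,0,0,0.55],
    [0,0,-0.0533,0,0,0,0.55],
    [0,0,-0.1067,0,0,0,0.55],
    [0,0,-0.16,0,0,0,0.55],
  ],
)

```text
t: 26.4
ee_pos: [0.534, 0.1055, 0.1769]
orientation: [-3.141, -0.0, 1.671]
contact_force: [0.9, -0.3, -0.4]
finger_gap: 0.453
finger_force: 0.0
```

To row units: -0.4 m is -0.5333, -0.05 m is -0.0667.

Request:
step_arm(
  motion=[
    [-0.5333,0,-0.0667,0,0,0,0.55],
    [-0.5333,0,-0.0667,0,0,0,0.55],
    [-0.5333,0,-0.0667,0,0,0,0.55],
    [-0.5333,0,-0.0667,0,0,0,0.55],
    [-0.5333,0,-0.0667,0,0,0,0.55],
    [-0.5333,0,-0.0667,0,0,0,0.55],
    [-0.5333,0,-0.0667,0,0,0,0.55],
    [-0.5333,0,-0.0667,0,0,0,0.55],
  ],
)

```text
t: 27.2
ee_pos: [0.5739, -0.2915, 0.2261]
orientation: [3.141, 0.001, 1.671]
contact_force: [0.1, 0.0, 0.3]
finger_gap: 0.449
finger_force: 0.0
```

```bash
python3 -c "
from h import *
from cell import viewer
t,s=viewer.read_camera('top'),viewer.read_camera('scene')
collage([(.58,0,.018,.4),(.534,.1184,.064,.2)],[t,s],'pics/j.png',300)
for c in('top','scene'):
  print([(q,np.round(r['position'],3)) for q in('hook','screwdriver','black_hinge','knob','toggle_tip') for r in viewer.place_of(c,q)])
"
```

```text
[('hook', array([ 0.544, -0.001,  0.014])), ('hook', array([0.778, 0.164, 0.001])), ('hook', array([ 0.403,  0.194, -0.001])), ('screwdriver', array([0.533, 0.116, 0.054])), ('black_hinge', array([0.621, 0.129, 0.011])), ('black_hinge', array([0.354, 0.376, 0.   ])), ('knob', array([ 0.649, -0.111,  0.012])), ('toggle_tip', array([ 0.562, -0.124,  0.043]))]
[('hook', array([ 0.548, -0.002,  0.011])), ('hook', array([ 0.778,  0.158, -0.004])), ('hook', array([ 0.405,  0.197, -0.006])), ('screwdriver', array([0.535, 0.118, 0.049])), ('black_hinge', array([0.617, 0.127, 0.015])), ('black_hinge', array([0.352, 0.377, 0.002])), ('knob', array([ 0.648, -0.112,  0.016]))]
```

View pics/j.png

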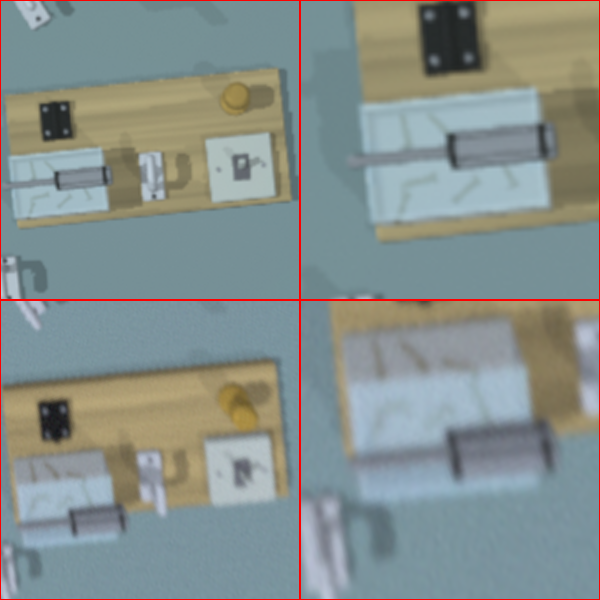

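Screwdriver lies centred along the lid (top crop from (350,160) to (553,140)); hook, knob, hinge and toggle are all in place. Handing in.

```bash
python3 -c "
from cell import workorder
print(workorder.close_job())"
```

```text
the job is handed in; nothing more can be done
None
```

The job is handed in: hook, knob, black hinge and screwdriver are all at their places in the final pictures, with the toggle undisturbed and nothing else handled; the hand-in call gave no verdict.

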